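Find the ball case that rattles

TASK

Three identical closed steel cases, each with one grinding ball, lie in the grey storage block; in two the ball sits tight in its insert, in one the insert is missing and the ball rolls loose. One lid stands proud: first press it fully home with the case in the block, then take the cases out one at a time and shake or rock them end to end, laying each quiet one back in a pocket. Finish while holding the one that rattles level and still, about a hand's breadth above the middle of the small steel tray, with the other two in the block and all lids home; do not let go at the end, and leave the tray and the other things on the bench where they are.

Things in the scene. Friction and masses are not known exactly. Their poses are not given: they have to be found in the camera images.
- case_1: closed steel case 1, 40 x 130 mm and 49 mm tall with its lid home, long side along its own y; origin at the centre of its underside, z up. Grip its base across the 40 mm, at mid-length, 10 to 42 mm above the underside; the lid above that is 38 mm wide. 0.35 to 0.5 kg. The three look alike and their masses differ at random
- case_2: closed steel case 2, 40 x 130 mm and 49 mm tall with its lid home, long side along its own y; origin at the centre of its underside, z up. Grip its base across the 40 mm, at mid-length, 10 to 42 mm above the underside; the lid above that is 38 mm wide. 0.35 to 0.5 kg. The three look alike and their masses differ at random
- case_3: closed steel case 3, 40 x 130 mm and 49 mm tall with its lid home, long side along its own y; origin at the centre of its underside, z up. Grip its base across the 40 mm, at mid-length, 10 to 42 mm above the underside; the lid above that is 38 mm wide. 0.35 to 0.5 kg. The three look alike and their masses differ at random
- case_1_liner: hidden inner wall of case 1, fixed in it, origin 3 mm above its underside: its pose tells nothing of the contents. Inside 32 x 122 mm. Only a loose ball (26 mm, 0.16 kg) touches it: tipped over 5 degrees along its y, the ball rolls up to 48 mm either way to the end and knocks; gently levelled, it stays there. Tight inserts (also 0.16 kg) do not touch it
- case_2_liner: hidden inner wall of case 2, fixed in it, origin 3 mm above its underside: its pose tells nothing of the contents. Inside 32 x 122 mm. Only a loose ball (26 mm, 0.16 kg) touches it: tipped over 5 degrees along its y, the ball rolls up to 48 mm either way to the end and knocks; gently levelled, it stays there. Tight inserts (also 0.16 kg) do not touch it
- case_3_liner: hidden inner wall of case 3, fixed in it, origin 3 mm above its underside: its pose tells nothing of the contents. Inside 32 x 122 mm. Only a loose ball (26 mm, 0.16 kg) touches it: tipped over 5 degrees along its y, the ball rolls up to 48 mm either way to the end and knocks; gently levelled, it stays there. Tight inserts (also 0.16 kg) do not touch it
- case_1_lid (a joint): how far the lid of case 1 stands proud, m: 0 is fully home, at most 0.010. Push-fit with a seal: about 7 N slides it down and it stays where it is left
- case_2_lid (a joint): how far the lid of case 2 stands proud, m: 0 is fully home, at most 0.010. Push-fit with a seal: about 7 N slides it down and it stays where it is left
- case_3_lid (a joint): how far the lid of case 3 stands proud, m: 0 is fully home, at most 0.010. Push-fit with a seal: about 7 N slides it down and it stays where it is left
- lid_top_1 (a point): centre of the flat lid top (38 x 128 mm) of case 1: 49 mm above the case's underside when home
- lid_top_2 (a point): centre of the flat lid top (38 x 128 mm) of case 2: 49 mm above the case's underside when home
- lid_top_3 (a point): centre of the flat lid top (38 x 128 mm) of case 3: 49 mm above the case's underside when home
- rack: fixed grey storage block 218 x 156 x 14 mm, long side along its own x; origin at the centre of its underside. Three pockets 46 x 136 mm, 8 mm deep, 72 mm apart in a row along its x; the cases lie across it, long side along its y, 32 mm between them
- pocket_near (a point): floor centre of the near pocket, 6 mm above the bench; a seated case's origin lies here
- pocket_mid (a point): floor centre of the mid pocket, 6 mm above the bench; a seated case's origin lies here
- pocket_far (a point): floor centre of the far pocket, 6 mm above the bench; a seated case's origin lies here
- tray: small open stainless tray, 160 x 100 x 18 mm, walls 2 mm; origin at the centre of its underside, long side along its x
- pen_blue: pen lying flat, 146 mm long; bystander
- coverslip_box: small box of cover glasses, 41 x 61 x 23 mm; bystander

How it is judged:
By the outcome, as a careful person would: the job done as asked, in the order asked, and still so for the second after the job is handed in, while the arm keeps its last pose, push and grip.
It also fails if it takes over 72 s, if anything falls off the work surface, if the arm or the gripper's body presses on something with over 40 N, if the wrist force passes 120 N, or if a joint passes its speed limit or range.

ROBOT

A 6-joint arm with a two-finger parallel gripper is mounted at the origin on a cart in front of the work surface, level with it; the furniture and walls round the work are solid. World frame = base frame: x ahead of the robot, y to its left, z up, the work surface at z = 0. Lengths are in m, angles in rad, forces in N, time in s.
With the tool pointing down it reaches from about 0.4 to 0.825 m from the base axis. Payload 7 kg.
Tool frame: the origin (TCP) lies at the very end of the fingers, on their centre line; the grasp point (between the pads) lies 19 mm behind it; z points along the fingers, y is the line along which they close (so a half turn about z gives the same grasp; the last joint's range is limited). The gripper opens to 88 mm and grips with 3 to 60 N. Pads are 19 mm wide; open, the fingers measure 130 mm over their backs; the gripper's body (78 mm by 193 mm) begins 47 mm behind the grasp point.
Start: joints at [1.447, 0.359, 0.012, 0, -1.224, -0.288], TCP at [0.27, 0.619, 0.227] pointing down, gripper open.
Joint ranges: [-3.07, 3.07], [-1.43, 2.12], [-1.02, 1.25], [-3.03, 1.67], [-3.05, -0], [-3.03, 3.03]. Speed limits (rad/s): [2.39, 2.39, 3.01, 3.14, 3.14, 3.14].

INTERFACE

Orientations are given as [roll, pitch, yaw] about the fixed x, y, z axes, in that order (R = Rz(yaw) Ry(pitch) Rx(roll)).
In Python, from station import arm gives the robot as it stands. The module is installed in compiled form; this text tells all that it offers.
- The arm moves only by the shell command python3 -m crank 'ROWS' [FORCE]. ROWS is JSON, a list of rows, each an object of numbers: "dx", "dy", "dz": the shift along the world's x, y, z in m; "twist": the turn about the world's z in degrees; "grip": the opening, from -1 (shut) to 1 (fully open). A call has exactly 5 rows; each row is the pose to reach, as a shift and turn from the pose commanded when the call began; what a row does not reach only later rows make up. A row lasts 1/12 s, in which the tool goes at most 41.7 mm and 7.16 degrees, less where a joint would pass 70% of its speed; a pose out of reach is approached as far as the arm can. A call with a gripper value outside its range is refused whole. The fingers move at their own pace and stop on an object; FORCE is the grip in N (left out, the last holds). Time passes only in rows, so rows that repeat a pose let the fingers close, or fill a call up. It gives the time, the measured TCP pose, the force, the opening and the grip force at its end, in the units of the state.
- arm.get_state(): the state, without advancing time (a new reading comes with each control period).
- arm.grab_frame(name): name is "scene" or "top" or "wrist"; returns the picture (400x640x3 uint8, red, green, blue); there is no depth.
- arm.get_calibration(name): a dict with "fx", "fy", "cx", "cy" (pixels), "k1" (the pictures are not rectified: a ray, as slopes to the right and down, at radius r is drawn at 1 + k1 r^2 times it, then the intrinsics apply), "cam_to_world" (4x4, takes a point from camera to world coordinates); the wrist camera has in their place "tool_from_camera" (4x4, takes a point from camera to tool coordinates, whose origin is the TCP and whose axes are the flange's). Camera axes: x right, y down, z forward; pixel columns grow to the right and rows downward; lengths in m; the calibration is good to about 2 mm. A picture is of the moment at which its call begins: read the wrist's pose just before it. get_calibration takes no time and is no camera call.
- arm.job_done(): hands the job in; it is judged then, once.
The state is a dict: "t": time; "q": joint angles; "qd": joint speeds; "joint_efforts": joint torques, N m; "eef_pos": TCP position; "ee_rot": TCP orientation; "force": force on the tool from outside, world axes, zero at the start; "moment": the same for the moment, N m; "width": finger opening in m; "gripper_force": force on a finger pad.
Only numpy, scipy, OpenCV 4.12 (cv2) and the standard library are available. Lean on these libraries where they do the work, as an engineer would, in place of code of your own. Each camera call takes 0.05 s, during which the arm holds its last target. There are 200 camera calls.

## Working session

There is one attempt and no reset: what is moved stays moved. The work goes in short steps, Python scripts to look and compute and a shell command to move; the robot and the scene stay as the last step left them, time stands still between calls to the robot, and variables do not carry over. Pictures are saved under pics/ and viewed, at most 10 in all, crops included, and the job is handed in when it is done.

```bash
mkdir -p pics; cat > h.py <<'E'
import numpy as np, cv2
from scipy.spatial.transform import Rotation as R
from station import arm
def ray(name,uv,st=None):
    c=arm.get_calibration(name); d=np.array([(uv[0]-c['cx'])/c['fx'],(uv[1]-c['cy'])/c['fy']]); x=d.copy()
    for _ in range(30): x=d/(1+c['k1']*(x@x))
    if name=='wrist':
        T=np.eye(4);T[:3,:3]=R.from_euler('xyz',st['ee_rot']).as_matrix();T[:3,3]=st['eef_pos'];M=T@np.array(c['tool_from_camera'])
    else: M=np.array(c['cam_to_world'])
    return M[:3,3],M[:3,:3]@np.array([x[0],x[1],1])
def pt(name,uv,z,st=None):
    o,d=ray(name,uv,st); return o+d*(z-o[2])/d[2]
def save(name,f):
    im=arm.grab_frame(name); cv2.imwrite('pics/'+f,cv2.cvtColor(im,cv2.COLOR_RGB2BGR)); return im
E
python3 - <<'E'
from h import *
print({k:np.round(v,3).tolist() for k,v in arm.get_state().items()})
for n in('top','scene'): save(n,n+'1.png'); print(arm.get_calibration(n))
print(arm.get_calibration('wrist'))
E
```

```text
{'t': 0.0, 'q': [1.447, 0.359, 0.011, -0.0, -1.224, -0.288], 'qd': [0.0, -0.001, 0.001, -0.002, 0.001, -0.0], 'joint_efforts': [0.001, -58.272, 29.306, 6.997, 0.007, -0.0], 'eef_pos': [0.27, 0.618, 0.226], 'ee_rot': [3.14, -0.0, -0.412], 'force': [-1.119, 0.241, -0.058], 'moment': [-0.012, -0.003, 0.03], 'gripper_force': 0.0, 'width': 0.088}
{'fx': 429.6272781634324, 'fy': 429.6272781634324, 'cx': 323.98392860110397, 'cy': 198.61321016752743, 'k1': 0.009610980605286545, 'cam_to_world': array([[ 0.01280644, -0.99217417,  0.12420309,  0.4749493 ],
       [-0.99969894, -0.01010457,  0.02235927,  0.35290224],
       [-0.02092927, -0.12445204, -0.99200487,  0.92048806],
       [ 0.        ,  0.        ,  0.        ,  1.        ]])}
{'fx': 374.89579207487617, 'fy': 374.89579207487617, 'cx': 319.9007824432078, 'cy': 196.67807977990233, 'k1': -0.08121130221535304, 'cam_to_world': array([[ 0.5517012 , -0.52494092,  0.64812253,  0.05899049],
       [-0.83372588, -0.32571824,  0.44587978, -0.02059946],
       [-0.02295521, -0.78634894, -0.61735597,  0.60525238],
       [ 0.        ,  0.        ,  0.        ,  1.        ]])}
{'fx': 338.6256356012576, 'fy': 338.6256356012576, 'cx': 323.8172126831787, 'cy': 201.29549609876895, 'k1': -0.05351605969323536, 'tool_from_camera': array([[ 4.11973126e-04, -9.62706524e-01, -2.70547555e-01,
         7.30018579e-02],
       [ 9.99999464e-01,  6.53689075e-04, -8.03325801e-04,
        -7.17653013e-05],
       [ 9.50220970e-04, -2.70547079e-01,  9.62706277e-01,
        -1.57845083e-01],
       [ 0.00000000e+00,  0.00000000e+00,  0.00000000e+00,
         1.00000000e+00]])}
```

View pics/top1.png

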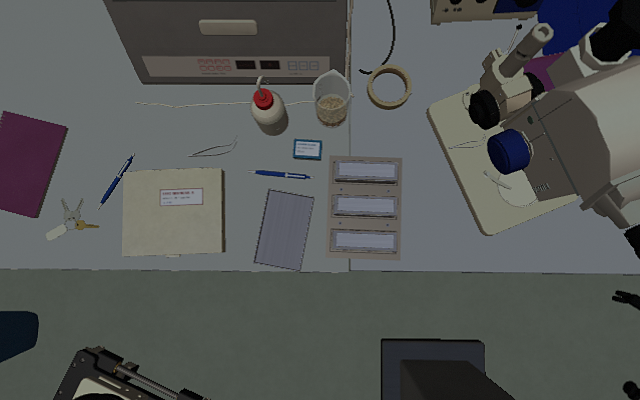

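View pics/scene1.png

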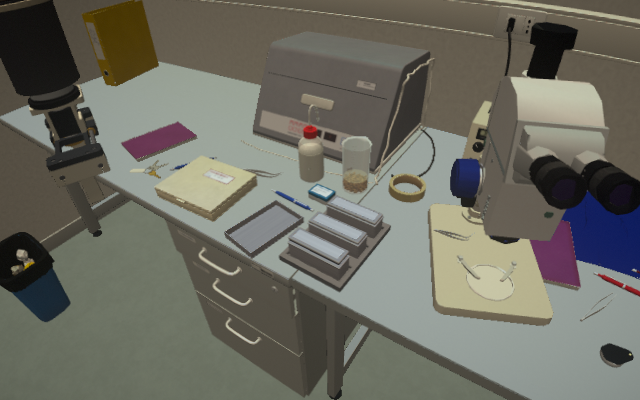

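The top view shows the rack centred at about (365,207), with case lids at (366,170), (364,206) and (364,242). The tray is at (285,229), the pen at (280,174) and the box at (307,149). The scene view shows the same cases at about (355,215), (337,230) and (319,250). I'll enlarge both to compare lid heights.

```bash
python3 - <<'E'
from h import *
a=cv2.imread('pics/top1.png')[150:265,245:410]; b=cv2.imread('pics/scene1.png')[185:295,220:400]
a=cv2.resize(a,None,fx=3.2,fy=2.6*3.2/2.6,interpolation=2)[:300+70]; b=cv2.resize(b,(800,489),interpolation=2)
b=cv2.convertScaleAbs(b,alpha=1.5); cv2.imwrite('pics/b.png',b)
im=cv2.imread('pics/top1.png'); hsv=cv2.cvtColor(im,cv2.COLOR_BGR2HSV)
for p in [(366,172),(364,208),(345,160),(285,229),(335,220),(320,200),(240,120)]: print(p,hsv[p[1],p[0]],im[p[1],p[0]])
rk=((hsv[...,0]<25)&(hsv[...,1]>15)).astype(np.uint8)
sub=np.zeros_like(rk); sub[140:270,320:412]=rk[140:270,320:412]
ys,xs=np.where(sub>0); print('rack',cv2.minAreaRect(np.c_[xs,ys].astype(np.float32)))
lid=((im[...,0].astype(int)>im[...,2]+8)&(im.max(2)>120)).astype(np.uint8)
s=np.zeros_like(lid); s[155:262,328:402]=lid[155:262,328:402]
for c in cv2.findContours(s,0,2)[0]:
    if cv2.contourArea(c)>200:
        r=cv2.minAreaRect(c); print('lid',r,pt('top',r[0],.055)[:2])
E
```

```text
(366, 172) [111  31 130] [130 119 114]
(364, 208) [112  29 130] [130 119 115]
(345, 160) [14 35 96] [83 89 96]
(285, 229) [115  28 102] [102  93  91]
(335, 220) [ 18  24 105] [ 95 101 105]
(320, 200) [ 90  12 110] [110 110 105]
(240, 120) [ 90  11 111] [111 111 106]
rack ((364.1502685546875, 207.41766357421875), (73.6884536743164, 102.07839965820312), 2.2457423210144043)
lid ((364.53594970703125, 240.1014404296875), (56.71465301513672, 12.949645042419434), 2.2906100749969482) [0.500429   0.29013239]
lid ((365.2054748535156, 204.45205688476562), (56.0356559753418, 12.583965301513672), 2.12109637260437) [0.57225769 0.28885122]
lid ((366.34332275390625, 169.38726806640625), (55.10771560668945, 12.313577651977539), 2.0454084873199463) [0.6443847  0.28659825]
```

View pics/b.png

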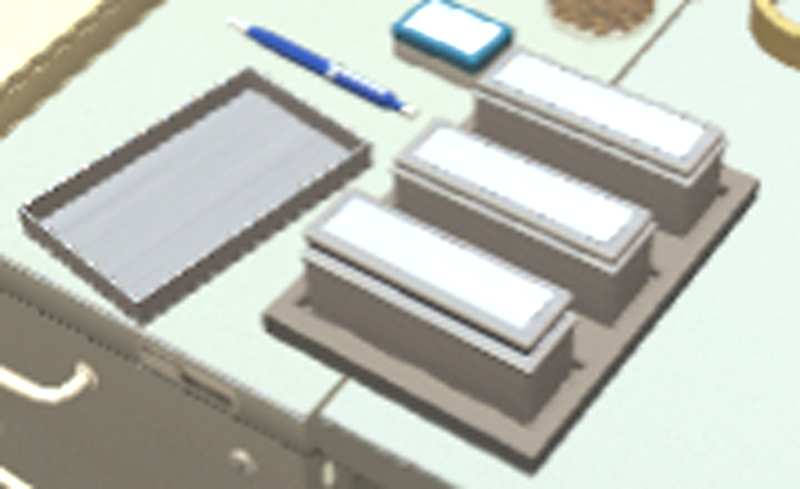

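The near lid is proud: there is a dark gap under its lid, around (440,290) in the crop. The tray is clear of the rack. I'll move over the near case and turn the fingers across it.

```bash
python3 -m crank '[{"dx":0.024,"dy":-0.032,"twist":-6.8},{"dx":0.048,"dy":-0.064,"twist":-13.6},{"dx":0.072,"dy":-0.097,"twist":-20.4},{"dx":0.096,"dy":-0.130,"twist":-27.2},{"dx":0.115,"dy":-0.164,"twist":-34}]'
python3 -m crank '[{"dx":0.024,"dy":-0.032,"twist":-6.8},{"dx":0.048,"dy":-0.064,"twist":-13.6},{"dx":0.072,"dy":-0.097,"twist":-20.4},{"dx":0.096,"dy":-0.130,"twist":-27.2},{"dx":0.115,"dy":-0.164,"twist":-34}]'
python3 -m crank '[{"grip":-1},{"grip":-1},{"grip":-1},{"grip":-1},{"grip":-1}]' 20
python3 - <<'E'
from h import *
s=arm.get_state(); print({k:np.round(v,3).tolist() for k,v in s.items() if k!='joint_efforts'})
save('wrist','w1.png')
E
```

```text
{'t': 0.1, 'q': [1.447, 0.359, 0.011, -0.0, -1.224, -0.288], 'qd': [0.0, -0.001, 0.001, 0.0, 0.001, 0.0], 'eef_pos': [0.27, 0.618, 0.226], 'ee_rot': [3.14, -0.0, -0.412], 'force': [-0.04, 0.181, 0.13], 'moment': [0.04, 0.005, 0.029], 'gripper_force': 0.0, 'width': 0.088}invalid input at $[0]: expected keys dx, dy, dz, twist, grip
invalid input at $[0]: expected keys dx, dy, dz, twist, grip
invalid input at $[0]: expected keys dx, dy, dz, twist, grip
```

View pics/w1.png

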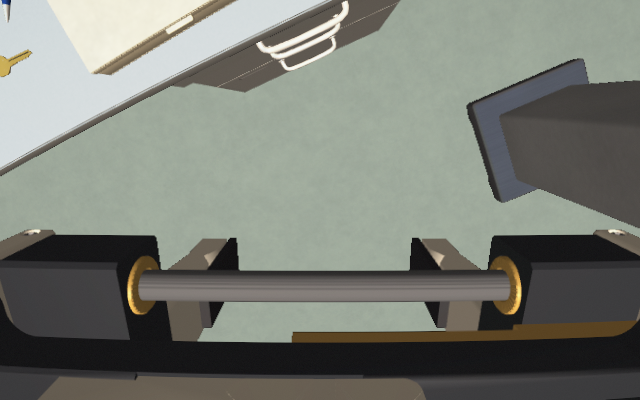

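The arm hasn't moved: every row needs all five keys. The wrist view still shows the floor, with the fingers at (225,280) and (425,280).

```bash
python3 -m crank '[{"dx":0.024,"dy":-0.032,"dz":0,"twist":-6.8,"grip":1},{"dx":0.048,"dy":-0.064,"dz":0,"twist":-13.6,"grip":1},{"dx":0.072,"dy":-0.097,"dz":0,"twist":-20.4,"grip":1},{"dx":0.096,"dy":-0.130,"dz":0,"twist":-27.2,"grip":1},{"dx":0.115,"dy":-0.164,"dz":0,"twist":-34,"grip":1}]'
python3 -m crank '[{"dx":0.024,"dy":-0.032,"dz":0,"twist":-6.8,"grip":-1},{"dx":0.048,"dy":-0.064,"dz":0,"twist":-13.6,"grip":-1},{"dx":0.072,"dy":-0.097,"dz":0,"twist":-20.4,"grip":-1},{"dx":0.096,"dy":-0.130,"dz":0,"twist":-27.2,"grip":-1},{"dx":0.115,"dy":-0.164,"dz":0,"twist":-34,"grip":-1}]' 20
python3 -m crank '[{"dx":0,"dy":0,"dz":0,"twist":0,"grip":-1},{"dx":0,"dy":0,"dz":0,"twist":0,"grip":-1},{"dx":0,"dy":0,"dz":0,"twist":0,"grip":-1},{"dx":0,"dy":0,"dz":0,"twist":0,"grip":-1},{"dx":0,"dy":0,"dz":0,"twist":0,"grip":-1}]'
python3 - <<'E'
from h import *
s=arm.get_state(); print({k:np.round(v,3).tolist() for k,v in s.items() if k!='joint_efforts'})
save('wrist','w2.png')
E
```

```text
t: 0.57
eef_pos: [0.3862, 0.4529, 0.2262]
ee_rot: [3.141, -0.0, -1.011]
force: [0.2, 0.4, 0.8]
width: 0.0875
gripper_force: 0.0
t: 0.98
eef_pos: [0.5013, 0.2888, 0.2264]
ee_rot: [-3.142, -0.0, -1.604]
force: [0.3, 0.5, -0.4]
width: 0.0599
gripper_force: 0.0
t: 1.4
eef_pos: [0.4997, 0.2916, 0.2265]
ee_rot: [3.142, 0.0, -1.597]
force: [-0.4, 0.1, -0.6]
width: 0.0268
gripper_force: 0.0
{'t': 1.4, 'q': [0.866, 0.201, -0.206, -0.0, -1.163, -0.892], 'qd': [0.001, 0.001, -0.0, 0.002, -0.002, -0.001], 'eef_pos': [0.5, 0.292, 0.226], 'ee_rot': [3.142, 0.0, -1.597], 'force': [-0.381, 0.129, -0.625], 'moment': [0.082, -0.131, -0.054], 'gripper_force': 0.0, 'width': 0.027}
```

View pics/w2.png

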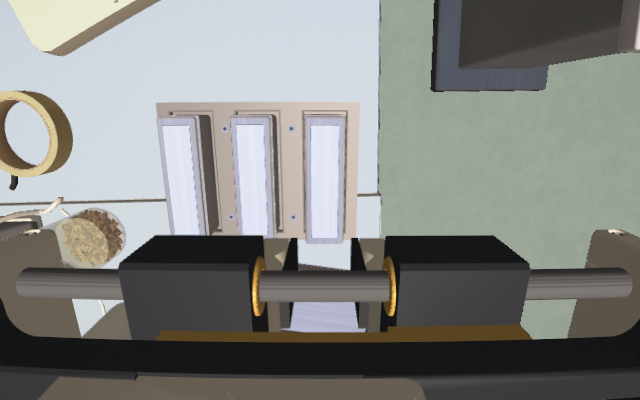

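The wrist view shows all three lids, near one at (325,178), mid at (252,180) and far at (180,180), with the fingers half closed. I'll measure the lids by mask.

```bash
cat > meas.py <<'E'
from h import *
def lids(im,s,z=.055,gate=None):
    im=im.astype(int); m=((im[...,2]>im[...,0]+12)&(im.max(2)>110)).astype(np.uint8)
    m=cv2.morphologyEx(m,cv2.MORPH_OPEN,np.ones((3,3),np.uint8))
    out=[]
    for c in cv2.findContours(m,0,2)[0]:
        if cv2.contourArea(c)>1500:
            (x,y,w,h)=cv2.boundingRect(c); cs=cv2.approxPolyDP(c,6,True)[:,0]
            b=cv2.boxPoints(cv2.minAreaRect(c)); P=np.array([pt('wrist',p,z,s)[:2] for p in b])
            e=max([(P[1]-P[0]),(P[2]-P[1])],key=np.linalg.norm); e=e*np.sign(e[1])
            out.append((x,y,w,h,*np.round(P.mean(0),4),'len',round(np.linalg.norm(e),4),'yaw',round(np.degrees(np.arctan2(-e[0],e[1])),2)))
    return out
E
python3 - <<'E'
from meas import *
s=arm.get_state(); im=cv2.imread('pics/w2.png')[...,::-1]
for z in(.055,.063): print(*lids(im,s,z),sep='\n')
# tray from top
t=cv2.imread('pics/top1.png').astype(int); m=((t[...,0]>t[...,2]+7)&(t.max(2)<125)).astype(np.uint8)
g=np.zeros_like(m); g[180:280,245:325]=m[180:280,245:325]
c=max(cv2.findContours(g,0,2)[0],key=cv2.contourArea); r=cv2.minAreaRect(c); print('tray',r,pt('top',r[0],.005))
E
```

```text
(290, 302, 75, 30, np.float64(0.5001), np.float64(0.4467), 'len', np.float64(0.0821), 'yaw', np.float64(88.53))
(307, 119, 36, 124, np.float64(0.4992), np.float64(0.2931), 'len', np.float64(0.1254), 'yaw', np.float64(-0.63))
(232, 119, 40, 119, np.float64(0.5718), np.float64(0.2885), 'len', np.float64(0.1211), 'yaw', np.float64(-1.7))
(158, 119, 45, 117, np.float64(0.6435), np.float64(0.2854), 'len', np.float64(0.1214), 'yaw', np.float64(-1.4))
(5, 103, 44, 61, np.float64(0.7965), np.float64(0.2339), 'len', np.float64(0.0569), 'yaw', np.float64(26.14))
(0, 0, 380, 203, np.float64(0.6336), np.float64(0.2139), 'len', np.float64(0.3497), 'yaw', np.float64(86.92))
(290, 302, 75, 30, np.float64(0.5001), np.float64(0.4411), 'len', np.float64(0.0801), 'yaw', np.float64(88.53))
(307, 119, 36, 124, np.float64(0.4991), np.float64(0.2913), 'len', np.float64(0.1223), 'yaw', np.float64(-0.63))
(232, 119, 40, 119, np.float64(0.57), np.float64(0.2868), 'len', np.float64(0.1182), 'yaw', np.float64(-1.7))
(158, 119, 45, 117, np.float64(0.64), np.float64(0.2838), 'len', np.float64(0.1184), 'yaw', np.float64(-1.4))
(5, 103, 44, 61, np.float64(0.7893), np.float64(0.2336), 'len', np.float64(0.0556), 'yaw', np.float64(26.14))
(0, 0, 380, 203, np.float64(0.6303), np.float64(0.214), 'len', np.float64(0.3412), 'yaw', np.float64(86.92))
tray ((282.80596923828125, 230.308837890625), (48.080543518066406, 74.17926025390625), 10.885526657104492) [0.52056774 0.46048473 0.005     ]
```

```bash
python3 -m crank '[{"dx":0,"dy":0,"dz":-0.035,"twist":0,"grip":-1},{"dx":0,"dy":0,"dz":-0.07,"twist":0,"grip":-1},{"dx":0,"dy":-0.001,"dz":-0.105,"twist":0,"grip":-1},{"dx":0,"dy":-0.001,"dz":-0.135,"twist":0,"grip":-1},{"dx":0,"dy":-0.001,"dz":-0.155,"twist":0,"grip":-1}]'
python3 -m crank '[{"dx":0,"dy":0,"dz":-0.003,"twist":0,"grip":-1},{"dx":0,"dy":0,"dz":-0.006,"twist":0,"grip":-1},{"dx":0,"dy":0,"dz":-0.009,"twist":0,"grip":-1},{"dx":0,"dy":0,"dz":-0.011,"twist":0,"grip":-1},{"dx":0,"dy":0,"dz":-0.013,"twist":0,"grip":-1}]'
python3 -m crank '[{"dx":0,"dy":0,"dz":-0.001,"twist":0,"grip":-1},{"dx":0,"dy":0,"dz":-0.002,"twist":0,"grip":-1},{"dx":0,"dy":0,"dz":-0.003,"twist":0,"grip":-1},{"dx":0,"dy":0,"dz":-0.0035,"twist":0,"grip":-1},{"dx":0,"dy":0,"dz":-0.0035,"twist":0,"grip":-1}]'
```

```text
t: 1.87
eef_pos: [0.4985, 0.2893, 0.0685]
ee_rot: [3.139, -0.002, -1.597]
force: [0.1, -0.7, -1.2]
width: 0.0006
gripper_force: 0.0
t: 2.28
eef_pos: [0.5009, 0.2907, 0.0604]
ee_rot: [-3.14, 0.002, -1.598]
force: [-2.4, 0.9, 7.6]
width: 0.0006
gripper_force: 3.4
t: 2.7
eef_pos: [0.5009, 0.2907, 0.0572]
ee_rot: [-3.139, 0.003, -1.598]
force: [-2.5, 1.3, 5.2]
width: 0.0003
gripper_force: 2.5
```

```bash
python3 -m crank '[{"dx":0,"dy":0,"dz":-0.001,"twist":0,"grip":-1},{"dx":0,"dy":0,"dz":-0.002,"twist":0,"grip":-1},{"dx":0,"dy":0,"dz":-0.002,"twist":0,"grip":-1},{"dx":0,"dy":0,"dz":-0.002,"twist":0,"grip":-1},{"dx":0,"dy":0,"dz":-0.002,"twist":0,"grip":-1}]'
python3 -m crank '[{"dx":0,"dy":0,"dz":-0.001,"twist":0,"grip":-1},{"dx":0,"dy":0,"dz":-0.002,"twist":0,"grip":-1},{"dx":0,"dy":0,"dz":-0.002,"twist":0,"grip":-1},{"dx":0,"dy":0,"dz":-0.002,"twist":0,"grip":-1},{"dx":0,"dy":0,"dz":-0.002,"twist":0,"grip":-1}]'
```

```text
t: 3.12
eef_pos: [0.5009, 0.2907, 0.0553]
ee_rot: [-3.139, 0.003, -1.598]
force: [-3.0, 0.8, 6.2]
width: 0.0005
gripper_force: 3.1
t: 3.53
eef_pos: [0.5011, 0.2907, 0.0551]
ee_rot: [-3.138, 0.003, -1.597]
force: [-9.3, -1.7, 22.0]
width: 0.0002
gripper_force: 11.1
```

Lid home: the force rose to 22 N at z=0.055. Next I open over the near case and take hold of it.

```bash
python3 -m crank '[{"dx":0,"dy":0,"dz":0.01,"twist":0,"grip":0.16},{"dx":0,"dy":0,"dz":0.02,"twist":0,"grip":0.16},{"dx":0,"dy":0,"dz":0.03,"twist":0,"grip":0.16},{"dx":0,"dy":0,"dz":0.03,"twist":0,"grip":0.16},{"dx":0,"dy":0,"dz":0.03,"twist":0,"grip":0.16}]' 50
python3 -m crank '[{"dx":0,"dy":0,"dz":0,"twist":0,"grip":0.16},{"dx":0,"dy":0,"dz":0,"twist":0,"grip":0.16},{"dx":0,"dy":0,"dz":0,"twist":0,"grip":0.16},{"dx":0,"dy":0,"dz":-0.005,"twist":0,"grip":0.16},{"dx":0,"dy":0,"dz":-0.015,"twist":0,"grip":0.16}]'
python3 - <<'E'
from meas import *
s=arm.get_state(); im=save('wrist','w3.png'); print(*lids(im,s),sep='\n')
E
```

```text
t: 3.95
eef_pos: [0.5006, 0.29, 0.0821]
ee_rot: [-3.14, 0.002, -1.599]
force: [-0.2, -0.6, -0.7]
width: 0.0279
gripper_force: 0.0
t: 4.37
eef_pos: [0.5007, 0.29, 0.0662]
ee_rot: [-3.14, 0.001, -1.598]
force: [0.4, 0.6, -0.3]
width: 0.05
gripper_force: 0.0
(298, 302, 59, 30, np.float64(0.5003), np.float64(0.3342), 'len', np.float64(0.033), 'yaw', np.float64(88.46))
(19, 135, 79, 133, np.float64(0.6429), np.float64(0.2616), 'len', np.float64(0.0745), 'yaw', np.float64(-1.78))
(151, 133, 76, 125, np.float64(0.571), np.float64(0.2616), 'len', np.float64(0.0689), 'yaw', np.float64(-1.76))
(294, 132, 68, 139, np.float64(0.4984), np.float64(0.2669), 'len', np.float64(0.0748), 'yaw', np.float64(0.15))
(0, 0, 423, 240, np.float64(0.5595), np.float64(0.2254), 'len', np.float64(0.1991), 'yaw', np.float64(87.02))
```

View pics/w3.png

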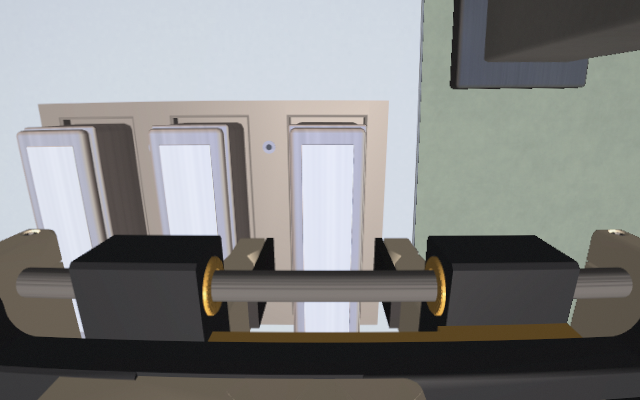

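The near case sits between the open fingers (lid at 294–362, finger gap 273–375), and all three lid ends line up at about row 132. I'll go down, grip and lift.

```bash
python3 -m crank '[{"dx":-0.001,"dy":0,"dz":-0.012,"twist":0,"grip":0.16},{"dx":-0.001,"dy":0,"dz":-0.024,"twist":0,"grip":0.16},{"dx":-0.001,"dy":0,"dz":-0.036,"twist":0,"grip":0.16},{"dx":-0.001,"dy":0,"dz":-0.043,"twist":0,"grip":0.16},{"dx":-0.001,"dy":0,"dz":-0.043,"twist":0,"grip":0.16}]'
python3 -m crank '[{"dx":0,"dy":0,"dz":0,"twist":0,"grip":-1},{"dx":0,"dy":0,"dz":0,"twist":0,"grip":-1},{"dx":0,"dy":0,"dz":0,"twist":0,"grip":-1},{"dx":0,"dy":0,"dz":0,"twist":0,"grip":-1},{"dx":0,"dy":0,"dz":0,"twist":0,"grip":-1}]' 50
python3 -m crank '[{"dx":0,"dy":0,"dz":0.02,"twist":0,"grip":-1},{"dx":0,"dy":0,"dz":0.05,"twist":0,"grip":-1},{"dx":0,"dy":0,"dz":0.085,"twist":0,"grip":-1},{"dx":0,"dy":0,"dz":0.12,"twist":0,"grip":-1},{"dx":0,"dy":0,"dz":0.13,"twist":0,"grip":-1}]' 50
python3 -m crank '[{"dx":0,"dy":0,"dz":0,"twist":0,"grip":-1},{"dx":0,"dy":0,"dz":0,"twist":0,"grip":-1},{"dx":0,"dy":0,"dz":0,"twist":0,"grip":-1},{"dx":0,"dy":0,"dz":0,"twist":0,"grip":-1},{"dx":0,"dy":0,"dz":0,"twist":0,"grip":-1}]' 50
python3 -c "
from h import *
s=arm.get_state();print(s['moment'],s['ee_rot'],s['force'])"
```

```text
t: 4.83
eef_pos: [0.4981, 0.2884, 0.0208]
ee_rot: [3.139, -0.003, -1.599]
force: [-0.4, 0.1, 0.2]
width: 0.0511
gripper_force: 0.0
t: 5.25
eef_pos: [0.4994, 0.2898, 0.0235]
ee_rot: [-3.141, 0.001, -1.599]
force: [-0.3, 0.5, -1.1]
width: 0.0398
gripper_force: 50.0
t: 5.67
eef_pos: [0.5011, 0.291, 0.1588]
ee_rot: [-3.136, 0.005, -1.598]
force: [1.4, 0.3, -2.5]
width: 0.0396
gripper_force: 50.0
t: 6.08
eef_pos: [0.4984, 0.2889, 0.1512]
ee_rot: [3.139, -0.002, -1.599]
force: [-0.9, 0.0, -4.4]
width: 0.0395
gripper_force: 50.0
[ 0.17357556 -0.00785541  0.02173784] [ 3.13931960e+00 -2.37612137e-03 -1.59879454e+00] [-0.88139229  0.04052535 -4.44086888]
```

```bash
cat > mom.py <<'E'
from h import *
a=[]
for _ in range(8): arm.grab_frame('wrist'); s=arm.get_state(); a.append(np.r_[s['moment'],s['force']])
a=np.array(a); print('MOM',a.mean(0).round(3),'sd',a.std(0).round(3),s['ee_rot'])
E
H='x'
python3 mom.py
python3 -m crank '[{"dx":0,"dy":0.04,"dz":0,"twist":0,"grip":-1},{"dx":0,"dy":0.08,"dz":0,"twist":0,"grip":-1},{"dx":0,"dy":0.12,"dz":0,"twist":0,"grip":-1},{"dx":0,"dy":0.12,"dz":0,"twist":0,"grip":-1},{"dx":0,"dy":0.12,"dz":0,"twist":0,"grip":-1}]' 50
python3 mom.py
python3 -m crank '[{"dx":0,"dy":-0.04,"dz":0,"twist":0,"grip":-1},{"dx":0,"dy":-0.08,"dz":0,"twist":0,"grip":-1},{"dx":0,"dy":-0.12,"dz":0,"twist":0,"grip":-1},{"dx":0,"dy":-0.12,"dz":0,"twist":0,"grip":-1},{"dx":0,"dy":-0.12,"dz":0,"twist":0,"grip":-1}]' 50
python3 mom.py
```

```text
MOM [ 0.072 -0.041 -0.006  0.133  0.025 -3.812] sd [0.043 0.022 0.03  0.69  0.489 0.366] [ 3.14151000e+00 -8.08654095e-05 -1.59862828e+00]
t: 6.9
eef_pos: [0.4988, 0.4117, 0.1523]
ee_rot: [3.141, -0.0, -1.596]
force: [-0.8, 0.2, -4.1]
width: 0.0393
gripper_force: 50.0
MOM [ 0.02  -0.046 -0.01   0.177 -0.172 -3.606] sd [0.03  0.029 0.024 0.635 0.56  0.587] [-3.14135599e+00  3.31849593e-04 -1.59942082e+00]
t: 7.72
eef_pos: [0.4993, 0.2871, 0.1538]
ee_rot: [-3.141, 0.001, -1.601]
force: [-0.2, 1.0, -3.4]
width: 0.0393
gripper_force: 50.0
MOM [ 0.097 -0.055  0.008  0.044  0.138 -3.84 ] sd [0.025 0.024 0.033 0.58  0.411 0.427] [ 3.14139387e+00 -2.16427103e-04 -1.59779385e+00]
```

```bash
for i in 1 2; do
python3 -m crank '[{"dx":0,"dy":0.03,"dz":0,"twist":0,"grip":-1},{"dx":0,"dy":0.06,"dz":0,"twist":0,"grip":-1},{"dx":0,"dy":0.09,"dz":0,"twist":0,"grip":-1},{"dx":0,"dy":0.09,"dz":0,"twist":0,"grip":-1},{"dx":0,"dy":0.09,"dz":0,"twist":0,"grip":-1}]' 50 >/dev/null
python3 mom.py
python3 -m crank '[{"dx":0,"dy":-0.03,"dz":0,"twist":0,"grip":-1},{"dx":0,"dy":-0.06,"dz":0,"twist":0,"grip":-1},{"dx":0,"dy":-0.09,"dz":0,"twist":0,"grip":-1},{"dx":0,"dy":-0.09,"dz":0,"twist":0,"grip":-1},{"dx":0,"dy":-0.09,"dz":0,"twist":0,"grip":-1}]' 50 >/dev/null
python3 mom.py; done
```

```text
MOM [ 0.054 -0.05  -0.009  0.043 -0.201 -3.723] sd [0.028 0.024 0.025 0.47  0.442 0.612] [-3.14152472e+00  1.37498616e-04 -1.59928842e+00]
MOM [ 0.07  -0.047  0.005 -0.12   0.06  -3.837] sd [0.034 0.025 0.026 0.649 0.507 0.424] [ 3.14141980e+00 -2.24780204e-04 -1.59795032e+00]
MOM [ 0.049 -0.063  0.004  0.048 -0.187 -3.905] sd [0.034 0.039 0.013 0.479 0.327 0.342] [-3.14146470e+00  1.63745878e-04 -1.59928244e+00]
MOM [ 0.054 -0.056 -0.011  0.147  0.157 -3.756] sd [0.023 0.016 0.032 0.56  0.319 0.511] [ 3.14146957e+00 -1.66018266e-04 -1.59798694e+00]
```

```bash

python3 -m crank '[{"dx":0,"dy":0.04,"dz":0,"twist":0,"grip":-1},{"dx":0,"dy":0.08,"dz":0,"twist":0,"grip":-1},{"dx":0,"dy":0.12,"dz":0,"twist":0,"grip":-1},{"dx":0,"dy":0.12,"dz":0,"twist":0,"grip":-1},{"dx":0,"dy":0.12,"dz":0,"twist":0,"grip":-1}]' 50 >/dev/null
python3 mom.py;python3 mom.py
python3 -m crank '[{"dx":0,"dy":-0.04,"dz":0,"twist":0,"grip":-1},{"dx":0,"dy":-0.08,"dz":0,"twist":0,"grip":-1},{"dx":0,"dy":-0.12,"dz":0,"twist":0,"grip":-1},{"dx":0,"dy":-0.12,"dz":0,"twist":0,"grip":-1},{"dx":0,"dy":-0.12,"dz":0,"twist":0,"grip":-1}]' 50 >/dev/null
python3 mom.py; python3 mom.py
```

```text
MOM [ 0.061 -0.05   0.007 -0.315 -0.067 -3.815] sd [0.034 0.019 0.031 0.337 0.349 0.273] [-3.14134711e+00  3.73626611e-04 -1.59941349e+00]
MOM [ 0.059 -0.048 -0.017 -0.022 -0.269 -3.476] sd [0.023 0.016 0.043 0.323 0.395 0.264] [-3.14156953e+00  4.33973290e-05 -1.59866238e+00]
MOM [ 0.125 -0.032  0.008 -0.146 -0.055 -3.9  ] sd [0.034 0.029 0.026 0.357 0.663 0.595] [ 3.14133725e+00 -2.37738419e-04 -1.59780917e+00]
MOM [ 0.114 -0.049 -0.     0.064  0.028 -3.737] sd [0.029 0.025 0.024 0.291 0.475 0.352] [ 3.14157697e+00 -4.55933905e-05 -1.59857880e+00]
```

```bash
for i in 1 2; do
python3 -m crank '[{"dx":0,"dy":0.04,"dz":0,"twist":0,"grip":-1},{"dx":0,"dy":0.08,"dz":0,"twist":0,"grip":-1},{"dx":0,"dy":0.115,"dz":0,"twist":0,"grip":-1},{"dx":0,"dy":0.145,"dz":0,"twist":0,"grip":-1},{"dx":0,"dy":0.17,"dz":0,"twist":0,"grip":-1}]' 50 >/dev/null
python3 -m crank '[{"dx":0,"dy":0.02,"dz":0,"twist":0,"grip":-1},{"dx":0,"dy":0.035,"dz":0,"twist":0,"grip":-1},{"dx":0,"dy":0.045,"dz":0,"twist":0,"grip":-1},{"dx":0,"dy":0.05,"dz":0,"twist":0,"grip":-1},{"dx":0,"dy":0.05,"dz":0,"twist":0,"grip":-1}]' 50 |grep eef
python3 mom.py
python3 -m crank '[{"dx":0,"dy":-0.04,"dz":0,"twist":0,"grip":-1},{"dx":0,"dy":-0.08,"dz":0,"twist":0,"grip":-1},{"dx":0,"dy":-0.115,"dz":0,"twist":0,"grip":-1},{"dx":0,"dy":-0.145,"dz":0,"twist":0,"grip":-1},{"dx":0,"dy":-0.17,"dz":0,"twist":0,"grip":-1}]' 50 >/dev/null
python3 -m crank '[{"dx":0,"dy":-0.02,"dz":0,"twist":0,"grip":-1},{"dx":0,"dy":-0.035,"dz":0,"twist":0,"grip":-1},{"dx":0,"dy":-0.045,"dz":0,"twist":0,"grip":-1},{"dx":0,"dy":-0.05,"dz":0,"twist":0,"grip":-1},{"dx":0,"dy":-0.05,"dz":0,"twist":0,"grip":-1}]' 50 |grep eef
python3 mom.py; done; python3 -c "
from station import arm
s=arm.get_state();print(s['t'])"
```

```text
eef_pos: [0.499, 0.51, 0.1526]
MOM [ 4.600e-02 -3.900e-02  1.000e-03 -2.390e-01 -5.310e-01 -3.709e+00] sd [0.027 0.027 0.036 0.392 0.684 0.436] [-3.14141840e+00  2.81761947e-04 -1.59917437e+00]
eef_pos: [0.4994, 0.2893, 0.1532]
MOM [ 0.094 -0.063  0.014 -0.106  0.191 -3.749] sd [0.023 0.04  0.035 0.625 0.634 0.477] [ 3.14144304e+00 -1.78183751e-04 -1.59804788e+00]
eef_pos: [0.4989, 0.5102, 0.1524]
MOM [ 4.600e-02 -3.400e-02  1.000e-03  8.500e-02 -3.890e-01 -3.622e+00] sd [0.032 0.022 0.03  0.395 0.492 0.276] [-3.14143048e+00  3.16840716e-04 -1.59924352e+00]
eef_pos: [0.4994, 0.2892, 0.1532]
MOM [ 0.099 -0.058 -0.011  0.273  0.129 -3.801] sd [0.027 0.028 0.028 0.209 0.398 0.434] [ 3.14141341e+00 -1.52319023e-04 -1.59804758e+00]
18.75
```

The signal is small and doesn't clearly show a loose ball. I'll return this case and compare it with the mid one.

```bash

python3 -m crank '[{"dx":0,"dy":0,"dz":-0.03,"twist":0,"grip":-1},{"dx":0,"dy":0,"dz":-0.06,"twist":0,"grip":-1},{"dx":0,"dy":0,"dz":-0.09,"twist":0,"grip":-1},{"dx":0,"dy":0,"dz":-0.11,"twist":0,"grip":-1},{"dx":0,"dy":0,"dz":-0.115,"twist":0,"grip":-1}]'
python3 -m crank '[{"dx":0,"dy":0,"dz":-0.003,"twist":0,"grip":-1},{"dx":0,"dy":0,"dz":-0.006,"twist":0,"grip":-1},{"dx":0,"dy":0,"dz":-0.01,"twist":0,"grip":-1},{"dx":0,"dy":0,"dz":-0.014,"twist":0,"grip":-1},{"dx":0,"dy":0,"dz":-0.015,"twist":0,"grip":-1}]'
python3 -m crank '[{"dx":0,"dy":0,"dz":0,"twist":0,"grip":-1},{"dx":0,"dy":0,"dz":0,"twist":0,"grip":0.16},{"dx":0,"dy":0,"dz":0,"twist":0,"grip":0.16},{"dx":0,"dy":0,"dz":0,"twist":0,"grip":0.16},{"dx":0,"dy":0,"dz":0,"twist":0,"grip":0.16}]'
python3 -m crank '[{"dx":0,"dy":0,"dz":0.015,"twist":0,"grip":0.16},{"dx":0,"dy":0,"dz":0.04,"twist":0,"grip":0.16},{"dx":0.02,"dy":-0.001,"dz":0.065,"twist":0,"grip":0.16},{"dx":0.05,"dy":-0.002,"dz":0.065,"twist":0,"grip":0.16},{"dx":0.0725,"dy":-0.002,"dz":0.065,"twist":0,"grip":0.16}]'
python3 -m crank '[{"dx":0,"dy":0,"dz":0,"twist":0,"grip":0.16},{"dx":0,"dy":0,"dz":0,"twist":0,"grip":0.16},{"dx":0,"dy":0,"dz":0,"twist":0,"grip":0.16},{"dx":0,"dy":0,"dz":0,"twist":0,"grip":0.16},{"dx":0,"dy":0,"dz":0,"twist":0,"grip":0.16}]'
python3 - <<'E'
from meas import *
s=arm.get_state(); im=save('wrist','w4.png')
for n in(0,1): print(*lids(im,s,.055),sep='\n'); break
E
```

```text
t: 19.17
eef_pos: [0.4973, 0.288, 0.0343]
ee_rot: [3.137, -0.004, -1.599]
force: [-0.6, 0.7, -4.5]
width: 0.0397
gripper_force: 50.0
t: 19.58
eef_pos: [0.4994, 0.2899, 0.0235]
ee_rot: [-3.141, 0.001, -1.599]
force: [-4.8, 0.7, 10.1]
width: 0.0395
gripper_force: 50.0
t: 20.0
eef_pos: [0.4995, 0.2898, 0.0236]
ee_rot: [-3.141, 0.001, -1.599]
force: [-0.8, -0.1, 1.0]
width: 0.0504
gripper_force: 0.0
t: 20.42
eef_pos: [0.5742, 0.2886, 0.091]
ee_rot: [-3.138, 0.003, -1.597]
force: [0.2, 0.1, -0.2]
width: 0.0509
gripper_force: 0.0
t: 20.83
eef_pos: [0.5709, 0.2876, 0.0881]
ee_rot: [3.141, -0.0, -1.598]
force: [-0.1, 0.6, 0.3]
width: 0.0508
gripper_force: 0.0
(414, 131, 68, 128, np.float64(0.4981), np.float64(0.2683), 'len', np.float64(0.0788), 'yaw', np.float64(-1.53))
(167, 131, 67, 128, np.float64(0.6433), np.float64(0.2644), 'len', np.float64(0.0789), 'yaw', np.float64(-1.68))
(294, 130, 61, 141, np.float64(0.5706), np.float64(0.2703), 'len', np.float64(0.0856), 'yaw', np.float64(-2.91))
(0, 0, 517, 248, np.float64(0.6107), np.float64(0.2272), 'len', np.float64(0.2743), 'yaw', np.float64(87.61))
```

View pics/w4.png

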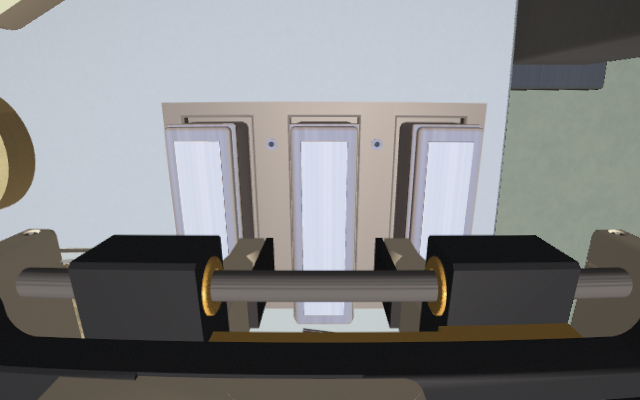

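The mid case is centred at (325,225) between the fingers, and the near case looks seated at (448,190). I'll grip the mid one and shake it the same way.

```bash

python3 -m crank '[{"dx":0,"dy":0,"dz":-0.02,"twist":0,"grip":0.16},{"dx":0,"dy":0,"dz":-0.04,"twist":0,"grip":0.16},{"dx":0,"dy":0,"dz":-0.055,"twist":0,"grip":0.16},{"dx":0,"dy":0,"dz":-0.065,"twist":0,"grip":0.16},{"dx":0,"dy":0,"dz":-0.065,"twist":0,"grip":0.16}]'
python3 -m crank '[{"dx":0,"dy":0,"dz":0,"twist":0,"grip":-1},{"dx":0,"dy":0,"dz":0,"twist":0,"grip":-1},{"dx":0,"dy":0,"dz":0,"twist":0,"grip":-1},{"dx":0,"dy":0,"dz":0,"twist":0,"grip":-1},{"dx":0,"dy":0,"dz":0,"twist":0,"grip":-1}]' 50
python3 -m crank '[{"dx":0,"dy":0,"dz":0.02,"twist":0,"grip":-1},{"dx":0,"dy":0,"dz":0.05,"twist":0,"grip":-1},{"dx":0,"dy":0,"dz":0.085,"twist":0,"grip":-1},{"dx":0,"dy":0,"dz":0.12,"twist":0,"grip":-1},{"dx":0,"dy":0,"dz":0.13,"twist":0,"grip":-1}]' 50
for i in 1 2; do
python3 -m crank '[{"dx":0,"dy":0.04,"dz":0,"twist":0,"grip":-1},{"dx":0,"dy":0.08,"dz":0,"twist":0,"grip":-1},{"dx":0,"dy":0.12,"dz":0,"twist":0,"grip":-1},{"dx":0,"dy":0.12,"dz":0,"twist":0,"grip":-1},{"dx":0,"dy":0.12,"dz":0,"twist":0,"grip":-1}]' 50 >/dev/null
python3 mom.py
python3 -m crank '[{"dx":0,"dy":-0.04,"dz":0,"twist":0,"grip":-1},{"dx":0,"dy":-0.08,"dz":0,"twist":0,"grip":-1},{"dx":0,"dy":-0.12,"dz":0,"twist":0,"grip":-1},{"dx":0,"dy":-0.12,"dz":0,"twist":0,"grip":-1},{"dx":0,"dy":-0.12,"dz":0,"twist":0,"grip":-1}]' 50 >/dev/null
python3 mom.py; done
```

```text
t: 21.3
eef_pos: [0.5702, 0.2867, 0.0209]
ee_rot: [3.139, -0.002, -1.598]
force: [-0.5, -0.5, 0.5]
width: 0.051
gripper_force: 0.0
t: 21.72
eef_pos: [0.572, 0.288, 0.0241]
ee_rot: [-3.141, 0.001, -1.598]
force: [-2.5, 2.3, 4.6]
width: 0.0396
gripper_force: 50.0
t: 22.13
eef_pos: [0.5738, 0.2887, 0.159]
ee_rot: [-3.135, 0.004, -1.598]
force: [0.8, 0.4, -3.4]
width: 0.0392
gripper_force: 50.0
MOM [ 0.035 -0.058  0.015 -0.101 -0.449 -4.677] sd [0.03  0.04  0.019 0.386 0.559 0.402] [-3.14143364e+00  2.46383967e-04 -1.59963623e+00]
MOM [ 0.103 -0.058  0.023  0.28   0.268 -4.358] sd [0.025 0.032 0.023 0.306 0.468 0.424] [ 3.14132468e+00 -2.34561778e-04 -1.59771303e+00]
MOM [ 0.044 -0.059  0.011  0.114 -0.049 -4.491] sd [0.051 0.039 0.022 0.36  0.47  0.472] [-3.14130977e+00  3.17759938e-04 -1.59959369e+00]
MOM [ 0.09  -0.063  0.013 -0.033  0.376 -4.419] sd [0.04  0.027 0.023 0.371 0.394 0.693] [ 3.14134482e+00 -1.84981170e-04 -1.59775329e+00]
```

Near and mid give the same small pattern, so it is an arm artefact. I'll return the mid case and test the far one.

```bash

python3 -m crank '[{"dx":0,"dy":0,"dz":-0.03,"twist":0,"grip":-1},{"dx":0,"dy":0,"dz":-0.06,"twist":0,"grip":-1},{"dx":0,"dy":0,"dz":-0.09,"twist":0,"grip":-1},{"dx":0,"dy":0,"dz":-0.11,"twist":0,"grip":-1},{"dx":0,"dy":0,"dz":-0.115,"twist":0,"grip":-1}]' >/dev/null
python3 -m crank '[{"dx":0,"dy":0,"dz":-0.003,"twist":0,"grip":-1},{"dx":0,"dy":0,"dz":-0.006,"twist":0,"grip":-1},{"dx":0,"dy":0,"dz":-0.01,"twist":0,"grip":-1},{"dx":0,"dy":0,"dz":-0.014,"twist":0,"grip":-1},{"dx":0,"dy":0,"dz":-0.015,"twist":0,"grip":-1}]'
python3 -m crank '[{"dx":0,"dy":0,"dz":0,"twist":0,"grip":-1},{"dx":0,"dy":0,"dz":0,"twist":0,"grip":0.16},{"dx":0,"dy":0,"dz":0,"twist":0,"grip":0.16},{"dx":0,"dy":0,"dz":0,"twist":0,"grip":0.16},{"dx":0,"dy":0,"dz":0,"twist":0,"grip":0.16}]'
python3 -m crank '[{"dx":0,"dy":0,"dz":0.015,"twist":0,"grip":0.16},{"dx":0,"dy":0,"dz":0.04,"twist":0,"grip":0.16},{"dx":0.02,"dy":-0.001,"dz":0.065,"twist":0,"grip":0.16},{"dx":0.05,"dy":-0.002,"dz":0.065,"twist":0,"grip":0.16},{"dx":0.072,"dy":-0.002,"dz":0.065,"twist":0,"grip":0.16}]'
python3 -m crank '[{"dx":0,"dy":0,"dz":0,"twist":0,"grip":0.16},{"dx":0,"dy":0,"dz":0,"twist":0,"grip":0.16},{"dx":0,"dy":0,"dz":0,"twist":0,"grip":0.16},{"dx":0,"dy":0,"dz":0,"twist":0,"grip":0.16},{"dx":0,"dy":0,"dz":0,"twist":0,"grip":0.16}]'
python3 - <<'E'
from meas import *
s=arm.get_state(); im=save('wrist','w5.png'); print(*lids(im,s,.055),sep='\n')
E
```

```text
t: 26.23
eef_pos: [0.5722, 0.2881, 0.0241]
ee_rot: [-3.14, 0.001, -1.598]
force: [-3.7, -0.6, 5.6]
width: 0.0394
gripper_force: 50.0
t: 26.65
eef_pos: [0.572, 0.2876, 0.0234]
ee_rot: [-3.141, 0.0, -1.599]
force: [-0.1, 0.5, -0.2]
width: 0.0504
gripper_force: 0.0
t: 27.07
eef_pos: [0.6464, 0.2864, 0.0912]
ee_rot: [-3.137, 0.003, -1.598]
force: [-0.6, 0.8, 0.6]
width: 0.0507
gripper_force: 0.0
t: 27.48
eef_pos: [0.643, 0.2857, 0.0881]
ee_rot: [3.141, -0.0, -1.598]
force: [0.3, 0.4, -0.2]
width: 0.051
gripper_force: 0.0
(530, 132, 71, 127, np.float64(0.4983), np.float64(0.2668), 'len', np.float64(0.0765), 'yaw', np.float64(-1.42))
(413, 131, 67, 127, np.float64(0.5709), np.float64(0.266), 'len', np.float64(0.0782), 'yaw', np.float64(-1.43))
(294, 130, 61, 141, np.float64(0.6426), np.float64(0.2684), 'len', np.float64(0.0856), 'yaw', np.float64(-2.91))
(18, 99, 73, 98, np.float64(0.799), np.float64(0.2317), 'len', np.float64(0.0513), 'yaw', np.float64(39.92))
(0, 0, 615, 250, np.float64(0.6526), np.float64(0.2263), 'len', np.float64(0.329), 'yaw', np.float64(88.23))
```

```bash

python3 -m crank '[{"dx":0,"dy":0,"dz":-0.02,"twist":0,"grip":0.16},{"dx":0,"dy":0,"dz":-0.04,"twist":0,"grip":0.16},{"dx":0,"dy":0,"dz":-0.055,"twist":0,"grip":0.16},{"dx":0,"dy":0,"dz":-0.065,"twist":0,"grip":0.16},{"dx":0,"dy":0,"dz":-0.065,"twist":0,"grip":0.16}]'
python3 -m crank '[{"dx":0,"dy":0,"dz":0,"twist":0,"grip":-1},{"dx":0,"dy":0,"dz":0,"twist":0,"grip":-1},{"dx":0,"dy":0,"dz":0,"twist":0,"grip":-1},{"dx":0,"dy":0,"dz":0,"twist":0,"grip":-1},{"dx":0,"dy":0,"dz":0,"twist":0,"grip":-1}]' 50
python3 -m crank '[{"dx":0,"dy":0,"dz":0.02,"twist":0,"grip":-1},{"dx":0,"dy":0,"dz":0.05,"twist":0,"grip":-1},{"dx":0,"dy":0,"dz":0.085,"twist":0,"grip":-1},{"dx":0,"dy":0,"dz":0.12,"twist":0,"grip":-1},{"dx":0,"dy":0,"dz":0.13,"twist":0,"grip":-1}]' 50
python3 -m crank '[{"dx":-0.03,"dy":0,"dz":0,"twist":0,"grip":-1},{"dx":-0.06,"dy":0,"dz":0,"twist":0,"grip":-1},{"dx":-0.09,"dy":0,"dz":0,"twist":0,"grip":-1},{"dx":-0.09,"dy":0,"dz":0,"twist":0,"grip":-1},{"dx":-0.09,"dy":0,"dz":0,"twist":0,"grip":-1}]' 50
for i in 1 2; do
python3 -m crank '[{"dx":0,"dy":0.04,"dz":0,"twist":0,"grip":-1},{"dx":0,"dy":0.08,"dz":0,"twist":0,"grip":-1},{"dx":0,"dy":0.12,"dz":0,"twist":0,"grip":-1},{"dx":0,"dy":0.12,"dz":0,"twist":0,"grip":-1},{"dx":0,"dy":0.12,"dz":0,"twist":0,"grip":-1}]' 50 >/dev/null
python3 mom.py
python3 -m crank '[{"dx":0,"dy":-0.04,"dz":0,"twist":0,"grip":-1},{"dx":0,"dy":-0.08,"dz":0,"twist":0,"grip":-1},{"dx":0,"dy":-0.12,"dz":0,"twist":0,"grip":-1},{"dx":0,"dy":-0.12,"dz":0,"twist":0,"grip":-1},{"dx":0,"dy":-0.12,"dz":0,"twist":0,"grip":-1}]' 50 >/dev/null
python3 mom.py; done
```

```text
t: 27.95
eef_pos: [0.6421, 0.2849, 0.0207]
ee_rot: [3.138, -0.002, -1.599]
force: [0.7, -0.8, 0.2]
width: 0.0507
gripper_force: 0.0
t: 28.37
eef_pos: [0.6441, 0.286, 0.0243]
ee_rot: [-3.14, 0.001, -1.598]
force: [-1.8, -0.2, 4.6]
width: 0.0398
gripper_force: 50.0
t: 28.78
eef_pos: [0.646, 0.2865, 0.1595]
ee_rot: [-3.135, 0.004, -1.598]
force: [1.2, 1.1, -1.4]
width: 0.0394
gripper_force: 50.0
t: 29.2
eef_pos: [0.552, 0.2854, 0.1532]
ee_rot: [3.141, 0.0, -1.597]
force: [0.5, 0.6, -2.5]
width: 0.0399
gripper_force: 50.0
MOM [ 3.600e-02 -4.700e-02  3.000e-03 -1.820e-01 -4.300e-01 -3.582e+00] sd [0.057 0.032 0.028 0.379 0.471 0.481] [-3.14138144e+00  3.04523923e-04 -1.59959907e+00]
MOM [ 0.112 -0.066  0.011 -0.121  0.373 -4.105] sd [0.036 0.024 0.029 0.349 0.724 0.299] [ 3.14133327e+00 -2.37635752e-04 -1.59772846e+00]
MOM [ 0.053 -0.062 -0.006  0.102 -0.183 -3.493] sd [0.047 0.034 0.032 0.445 0.554 0.525] [-3.14135770e+00  2.90513496e-04 -1.59948526e+00]
MOM [ 0.108 -0.057  0.005 -0.185  0.167 -3.698] sd [0.027 0.035 0.017 0.358 0.288 0.45 ] [ 3.14134837e+00 -1.80371076e-04 -1.59780638e+00]
```

All three look alike under symmetric strokes, and the camera budget is nearly used up. A sharp start with a gentle stop should leave a loose ball at the rear end. The near case showed no reversal under that, so I'll try it on the far one, reading the state after crank holds.

```bash
cat > rd.py <<'E'
from station import arm
import numpy as np,sys
s=arm.get_state(); print(sys.argv[1:],round(s['t'],2),'M',np.round(s['moment'],3),'F',np.round(s['force'],2),'E',np.round(s['joint_efforts'],3)[3:])
E
for i in 1 2; do
python3 -m crank '[{"dx":0,"dy":0.04,"dz":0,"twist":0,"grip":-1},{"dx":0,"dy":0.08,"dz":0,"twist":0,"grip":-1},{"dx":0,"dy":0.115,"dz":0,"twist":0,"grip":-1},{"dx":0,"dy":0.145,"dz":0,"twist":0,"grip":-1},{"dx":0,"dy":0.17,"dz":0,"twist":0,"grip":-1}]' 50 >/dev/null
python3 -m crank '[{"dx":0,"dy":0.02,"dz":0,"twist":0,"grip":-1},{"dx":0,"dy":0.035,"dz":0,"twist":0,"grip":-1},{"dx":0,"dy":0.045,"dz":0,"twist":0,"grip":-1},{"dx":0,"dy":0.05,"dz":0,"twist":0,"grip":-1},{"dx":0,"dy":0.05,"dz":0,"twist":0,"grip":-1}]' 50 >/dev/null; python3 rd.py +
python3 -m crank '[{"dx":0,"dy":0,"dz":0,"twist":0,"grip":-1},{"dx":0,"dy":0,"dz":0,"twist":0,"grip":-1},{"dx":0,"dy":0,"dz":0,"twist":0,"grip":-1},{"dx":0,"dy":0,"dz":0,"twist":0,"grip":-1},{"dx":0,"dy":0,"dz":0,"twist":0,"grip":-1}]' 50 >/dev/null; python3 rd.py +
python3 -m crank '[{"dx":0,"dy":-0.04,"dz":0,"twist":0,"grip":-1},{"dx":0,"dy":-0.08,"dz":0,"twist":0,"grip":-1},{"dx":0,"dy":-0.115,"dz":0,"twist":0,"grip":-1},{"dx":0,"dy":-0.145,"dz":0,"twist":0,"grip":-1},{"dx":0,"dy":-0.17,"dz":0,"twist":0,"grip":-1}]' 50 >/dev/null
python3 -m crank '[{"dx":0,"dy":-0.02,"dz":0,"twist":0,"grip":-1},{"dx":0,"dy":-0.035,"dz":0,"twist":0,"grip":-1},{"dx":0,"dy":-0.045,"dz":0,"twist":0,"grip":-1},{"dx":0,"dy":-0.05,"dz":0,"twist":0,"grip":-1},{"dx":0,"dy":-0.05,"dz":0,"twist":0,"grip":-1}]' 50 >/dev/null; python3 rd.py -
python3 -m crank '[{"dx":0,"dy":0,"dz":0,"twist":0,"grip":-1},{"dx":0,"dy":0,"dz":0,"twist":0,"grip":-1},{"dx":0,"dy":0,"dz":0,"twist":0,"grip":-1},{"dx":0,"dy":0,"dz":0,"twist":0,"grip":-1},{"dx":0,"dy":0,"dz":0,"twist":0,"grip":-1}]' 50 >/dev/null; python3 rd.py -
done
```

```text
['+'] 33.3 M [ 0.056 -0.086 -0.006] F [ 0.58 -0.08 -4.16] E [ 7.438 -0.096 -0.091]
['+'] 33.72 M [ 0.081 -0.067  0.01 ] F [-0.71 -0.05 -4.  ] E [ 7.416e+00 -4.700e-02  2.000e-03]
['-'] 34.55 M [ 0.141 -0.056  0.   ] F [-0.67 -0.74 -3.84] E [ 7.011 -0.026  0.142]
['-'] 34.97 M [ 0.103 -0.074 -0.063] F [-0.04 -1.16 -4.08] E [ 6.99e+00 -2.70e-02 -2.00e-03]
['+'] 35.8 M [ 0.036 -0.015  0.044] F [ 0.69 -0.26 -4.49] E [ 7.439 -0.096 -0.092]
['+'] 36.22 M [ 0.094 -0.025  0.026] F [ 0.4  -0.77 -4.62] E [ 7.417e+00 -4.700e-02  2.000e-03]
['-'] 37.05 M [ 0.146 -0.028  0.031] F [-0.04  0.77 -2.92] E [ 7.011 -0.026  0.142]
['-'] 37.47 M [ 0.098 -0.091 -0.019] F [ 0.09  0.12 -4.12] E [ 6.99e+00 -2.70e-02 -2.00e-03]
```

Joint efforts turn out to repeat to 0.001 Nm, which is a far better instrument. If the ball is loose, arriving at the same pose with a hard stop should change them.

```bash

python3 -m crank '[{"dx":0,"dy":0.04,"dz":0,"twist":0,"grip":-1},{"dx":0,"dy":0.08,"dz":0,"twist":0,"grip":-1},{"dx":0,"dy":0.12,"dz":0,"twist":0,"grip":-1},{"dx":0,"dy":0.12,"dz":0,"twist":0,"grip":-1},{"dx":0,"dy":0.12,"dz":0,"twist":0,"grip":-1}]' 50 >/dev/null
python3 -m crank '[{"dx":0,"dy":-0.04,"dz":0,"twist":0,"grip":-1},{"dx":0,"dy":-0.08,"dz":0,"twist":0,"grip":-1},{"dx":0,"dy":-0.12,"dz":0,"twist":0,"grip":-1},{"dx":0,"dy":-0.12,"dz":0,"twist":0,"grip":-1},{"dx":0,"dy":-0.12,"dz":0,"twist":0,"grip":-1}]' 50 >/dev/null
python3 -m crank '[{"dx":0,"dy":0,"dz":0,"twist":0,"grip":-1},{"dx":0,"dy":0,"dz":0,"twist":0,"grip":-1},{"dx":0,"dy":0,"dz":0,"twist":0,"grip":-1},{"dx":0,"dy":0,"dz":0,"twist":0,"grip":-1},{"dx":0,"dy":0,"dz":0,"twist":0,"grip":-1}]' 50 >/dev/null; python3 rd.py hard-
python3 -m crank '[{"dx":0,"dy":0,"dz":0,"twist":0,"grip":-1},{"dx":0,"dy":0,"dz":0,"twist":0,"grip":-1},{"dx":0,"dy":0,"dz":0,"twist":0,"grip":-1},{"dx":0,"dy":0,"dz":0,"twist":0,"grip":-1},{"dx":0,"dy":0,"dz":0,"twist":0,"grip":-1}]' 50 >/dev/null; python3 rd.py hard-
```

```text
['hard-'] 38.72 M [ 0.085 -0.067  0.011] F [ 0.04 -0.62 -3.36] E [ 6.996e+00 -3.200e-02 -1.000e-03]
['hard-'] 39.13 M [ 0.031 -0.054  0.017] F [ 0.05  0.44 -2.63] E [ 6.986 -0.03  -0.   ]
```

The efforts didn't change, so the far case is quiet. I'll put it back and take the mid case for the same test.

```bash

python3 -m crank '[{"dx":0.03,"dy":0,"dz":0,"twist":0,"grip":-1},{"dx":0.06,"dy":0,"dz":0,"twist":0,"grip":-1},{"dx":0.09,"dy":0,"dz":0,"twist":0,"grip":-1},{"dx":0.09,"dy":0,"dz":-0.02,"twist":0,"grip":-1},{"dx":0.09,"dy":0,"dz":-0.04,"twist":0,"grip":-1}]' 
python3 -m crank '[{"dx":0,"dy":0,"dz":-0.03,"twist":0,"grip":-1},{"dx":0,"dy":0,"dz":-0.06,"twist":0,"grip":-1},{"dx":0,"dy":0,"dz":-0.07,"twist":0,"grip":-1},{"dx":0,"dy":0,"dz":-0.075,"twist":0,"grip":-1},{"dx":0,"dy":0,"dz":-0.075,"twist":0,"grip":-1}]'
python3 -m crank '[{"dx":0,"dy":0,"dz":-0.003,"twist":0,"grip":-1},{"dx":0,"dy":0,"dz":-0.006,"twist":0,"grip":-1},{"dx":0,"dy":0,"dz":-0.01,"twist":0,"grip":-1},{"dx":0,"dy":0,"dz":-0.014,"twist":0,"grip":-1},{"dx":0,"dy":0,"dz":-0.015,"twist":0,"grip":-1}]'
python3 -m crank '[{"dx":0,"dy":0,"dz":0,"twist":0,"grip":-1},{"dx":0,"dy":0,"dz":0,"twist":0,"grip":0.16},{"dx":0,"dy":0,"dz":0,"twist":0,"grip":0.16},{"dx":0,"dy":0,"dz":0,"twist":0,"grip":0.16},{"dx":0,"dy":0,"dz":0,"twist":0,"grip":0.16}]'
python3 -m crank '[{"dx":0,"dy":0,"dz":0.015,"twist":0,"grip":0.16},{"dx":0,"dy":0,"dz":0.04,"twist":0,"grip":0.16},{"dx":-0.02,"dy":0.001,"dz":0.065,"twist":0,"grip":0.16},{"dx":-0.05,"dy":0.002,"dz":0.065,"twist":0,"grip":0.16},{"dx":-0.072,"dy":0.002,"dz":0.065,"twist":0,"grip":0.16}]'
python3 -m crank '[{"dx":0,"dy":0,"dz":0,"twist":0,"grip":0.16},{"dx":0,"dy":0,"dz":0,"twist":0,"grip":0.16},{"dx":0,"dy":0,"dz":-0.02,"twist":0,"grip":0.16},{"dx":0,"dy":0,"dz":-0.04,"twist":0,"grip":0.16},{"dx":0,"dy":0,"dz":-0.055,"twist":0,"grip":0.16}]'
```

```text
t: 39.55
eef_pos: [0.646, 0.2857, 0.1132]
ee_rot: [-3.139, 0.002, -1.6]
force: [-0.3, 0.2, -4.8]
width: 0.0395
gripper_force: 50.0
t: 39.97
eef_pos: [0.6436, 0.2854, 0.0375]
ee_rot: [3.141, -0.001, -1.598]
force: [0.4, -0.3, -3.4]
width: 0.0396
gripper_force: 50.0
t: 40.38
eef_pos: [0.6441, 0.286, 0.0242]
ee_rot: [-3.14, 0.001, -1.598]
force: [-5.4, 0.9, 11.4]
width: 0.0395
gripper_force: 50.0
t: 40.8
eef_pos: [0.6439, 0.2855, 0.0232]
ee_rot: [-3.141, 0.0, -1.599]
force: [0.5, -0.7, -0.4]
width: 0.0503
gripper_force: 0.0
t: 41.22
eef_pos: [0.5713, 0.288, 0.0897]
ee_rot: [-3.139, 0.002, -1.599]
force: [-0.6, 0.3, -0.7]
width: 0.0508
gripper_force: 0.0
t: 41.63
eef_pos: [0.5722, 0.2875, 0.0318]
ee_rot: [3.142, -0.0, -1.599]
force: [0.0, -0.1, 0.2]
width: 0.0513
gripper_force: 0.0
```

```bash

python3 -m crank '[{"dx":0,"dy":0,"dz":-0.01,"twist":0,"grip":0.16},{"dx":0,"dy":0,"dz":-0.01,"twist":0,"grip":-1},{"dx":0,"dy":0,"dz":-0.01,"twist":0,"grip":-1},{"dx":0,"dy":0,"dz":-0.01,"twist":0,"grip":-1},{"dx":0,"dy":0,"dz":-0.01,"twist":0,"grip":-1}]' 50
python3 -m crank '[{"dx":0,"dy":0,"dz":0,"twist":0,"grip":-1},{"dx":0,"dy":0,"dz":0.02,"twist":0,"grip":-1},{"dx":0,"dy":0,"dz":0.055,"twist":0,"grip":-1},{"dx":0,"dy":0,"dz":0.09,"twist":0,"grip":-1},{"dx":0,"dy":0,"dz":0.13,"twist":0,"grip":-1}]' 50
python3 -m crank '[{"dx":0,"dy":0,"dz":0,"twist":0,"grip":-1},{"dx":0,"dy":0,"dz":0,"twist":0,"grip":-1},{"dx":0,"dy":0,"dz":0,"twist":0,"grip":-1},{"dx":0,"dy":0,"dz":0,"twist":0,"grip":-1},{"dx":0,"dy":0,"dz":0,"twist":0,"grip":-1}]' 50 >/dev/null; python3 rd.py lift
python3 -m crank '[{"dx":0,"dy":0.04,"dz":0,"twist":0,"grip":-1},{"dx":0,"dy":0.08,"dz":0,"twist":0,"grip":-1},{"dx":0,"dy":0.12,"dz":0,"twist":0,"grip":-1},{"dx":0,"dy":0.12,"dz":0,"twist":0,"grip":-1},{"dx":0,"dy":0.12,"dz":0,"twist":0,"grip":-1}]' 50 >/dev/null
python3 -m crank '[{"dx":0,"dy":-0.04,"dz":0,"twist":0,"grip":-1},{"dx":0,"dy":-0.08,"dz":0,"twist":0,"grip":-1},{"dx":0,"dy":-0.12,"dz":0,"twist":0,"grip":-1},{"dx":0,"dy":-0.12,"dz":0,"twist":0,"grip":-1},{"dx":0,"dy":-0.12,"dz":0,"twist":0,"grip":-1}]' 50 >/dev/null
python3 -m crank '[{"dx":0,"dy":0,"dz":0,"twist":0,"grip":-1},{"dx":0,"dy":0,"dz":0,"twist":0,"grip":-1},{"dx":0,"dy":0,"dz":0,"twist":0,"grip":-1},{"dx":0,"dy":0,"dz":0,"twist":0,"grip":-1},{"dx":0,"dy":0,"dz":0,"twist":0,"grip":-1}]' 50 >/dev/null; python3 rd.py hard-
python3 -m crank '[{"dx":0,"dy":0,"dz":0,"twist":0,"grip":-1},{"dx":0,"dy":0,"dz":0,"twist":0,"grip":-1},{"dx":0,"dy":0,"dz":0,"twist":0,"grip":-1},{"dx":0,"dy":0,"dz":0,"twist":0,"grip":-1},{"dx":0,"dy":0,"dz":0,"twist":0,"grip":-1}]' 50 >/dev/null; python3 rd.py hard-

```

```text
t: 42.05
eef_pos: [0.5719, 0.2877, 0.0235]
ee_rot: [-3.141, 0.0, -1.599]
force: [-0.7, 0.2, -3.3]
width: 0.0396
gripper_force: 50.0
t: 42.47
eef_pos: [0.5706, 0.2869, 0.1535]
ee_rot: [3.139, -0.001, -1.599]
force: [1.1, 1.4, -3.7]
width: 0.0396
gripper_force: 50.0
['lift'] 42.88 M [ 0.091 -0.117 -0.011] F [-0.15  0.88 -5.  ] E [ 7.183 -0.036 -0.   ]
['hard-'] 44.13 M [ 0.066 -0.074  0.014] F [ 0.3  -0.05 -4.42] E [ 7.18e+00 -3.00e-02 -1.00e-03]
['hard-'] 44.55 M [ 0.092 -0.037 -0.057] F [ 0.72 -0.21 -3.69] E [ 7.174 -0.026 -0.   ]
```

Mid is quiet too. I'll put it back and confirm on the near one.

```bash

python3 -m crank '[{"dx":0,"dy":0,"dz":-0.03,"twist":0,"grip":-1},{"dx":0,"dy":0,"dz":-0.065,"twist":0,"grip":-1},{"dx":0,"dy":0,"dz":-0.1,"twist":0,"grip":-1},{"dx":0,"dy":0,"dz":-0.115,"twist":0,"grip":-1},{"dx":0,"dy":0,"dz":-0.115,"twist":0,"grip":-1}]'
python3 -m crank '[{"dx":0,"dy":0,"dz":-0.003,"twist":0,"grip":-1},{"dx":0,"dy":0,"dz":-0.006,"twist":0,"grip":-1},{"dx":0,"dy":0,"dz":-0.01,"twist":0,"grip":-1},{"dx":0,"dy":0,"dz":-0.014,"twist":0,"grip":-1},{"dx":0,"dy":0,"dz":-0.015,"twist":0,"grip":-1}]'
python3 -m crank '[{"dx":0,"dy":0,"dz":0,"twist":0,"grip":-1},{"dx":0,"dy":0,"dz":0,"twist":0,"grip":0.16},{"dx":0,"dy":0,"dz":0,"twist":0,"grip":0.16},{"dx":0,"dy":0,"dz":0,"twist":0,"grip":0.16},{"dx":0,"dy":0,"dz":0,"twist":0,"grip":0.16}]'
python3 -m crank '[{"dx":0,"dy":0,"dz":0.015,"twist":0,"grip":0.16},{"dx":0,"dy":0,"dz":0.04,"twist":0,"grip":0.16},{"dx":-0.02,"dy":0.001,"dz":0.065,"twist":0,"grip":0.16},{"dx":-0.05,"dy":0.002,"dz":0.065,"twist":0,"grip":0.16},{"dx":-0.0725,"dy":0.002,"dz":0.065,"twist":0,"grip":0.16}]'
python3 -m crank '[{"dx":0,"dy":0,"dz":0,"twist":0,"grip":0.16},{"dx":0,"dy":0,"dz":0,"twist":0,"grip":0.16},{"dx":0,"dy":0,"dz":-0.02,"twist":0,"grip":0.16},{"dx":0,"dy":0,"dz":-0.04,"twist":0,"grip":0.16},{"dx":0,"dy":0,"dz":-0.055,"twist":0,"grip":0.16}]'
python3 -m crank '[{"dx":0,"dy":0,"dz":-0.01,"twist":0,"grip":0.16},{"dx":0,"dy":0,"dz":-0.01,"twist":0,"grip":-1},{"dx":0,"dy":0,"dz":-0.01,"twist":0,"grip":-1},{"dx":0,"dy":0,"dz":-0.01,"twist":0,"grip":-1},{"dx":0,"dy":0,"dz":-0.01,"twist":0,"grip":-1}]' 50
python3 -m crank '[{"dx":0,"dy":0,"dz":0,"twist":0,"grip":-1},{"dx":0,"dy":0,"dz":0.02,"twist":0,"grip":-1},{"dx":0,"dy":0,"dz":0.055,"twist":0,"grip":-1},{"dx":0,"dy":0,"dz":0.09,"twist":0,"grip":-1},{"dx":0,"dy":0,"dz":0.13,"twist":0,"grip":-1}]' 50
python3 -m crank '[{"dx":0,"dy":0,"dz":0,"twist":0,"grip":-1},{"dx":0,"dy":0,"dz":0,"twist":0,"grip":-1},{"dx":0,"dy":0,"dz":0,"twist":0,"grip":-1},{"dx":0,"dy":0,"dz":0,"twist":0,"grip":-1},{"dx":0,"dy":0,"dz":0,"twist":0,"grip":-1}]' 50 >/dev/null; python3 rd.py lift
python3 -m crank '[{"dx":0,"dy":0.04,"dz":0,"twist":0,"grip":-1},{"dx":0,"dy":0.08,"dz":0,"twist":0,"grip":-1},{"dx":0,"dy":0.12,"dz":0,"twist":0,"grip":-1},{"dx":0,"dy":0.12,"dz":0,"twist":0,"grip":-1},{"dx":0,"dy":0.12,"dz":0,"twist":0,"grip":-1}]' 50 >/dev/null
python3 -m crank '[{"dx":0,"dy":-0.04,"dz":0,"twist":0,"grip":-1},{"dx":0,"dy":-0.08,"dz":0,"twist":0,"grip":-1},{"dx":0,"dy":-0.12,"dz":0,"twist":0,"grip":-1},{"dx":0,"dy":-0.12,"dz":0,"twist":0,"grip":-1},{"dx":0,"dy":-0.12,"dz":0,"twist":0,"grip":-1}]' 50 >/dev/null
python3 -m crank '[{"dx":0,"dy":0,"dz":0,"twist":0,"grip":-1},{"dx":0,"dy":0,"dz":0,"twist":0,"grip":-1},{"dx":0,"dy":0,"dz":0,"twist":0,"grip":-1},{"dx":0,"dy":0,"dz":0,"twist":0,"grip":-1},{"dx":0,"dy":0,"dz":0,"twist":0,"grip":-1}]' 50 >/dev/null; python3 rd.py hard-
```

```text
t: 44.97
eef_pos: [0.5692, 0.2855, 0.0335]
ee_rot: [3.136, -0.005, -1.599]
force: [-0.1, 0.7, -5.1]
width: 0.0396
gripper_force: 50.0
t: 45.38
eef_pos: [0.5718, 0.2877, 0.0234]
ee_rot: [-3.141, 0.001, -1.599]
force: [-1.5, -0.4, -5.0]
width: 0.0396
gripper_force: 50.0
t: 45.8
eef_pos: [0.5721, 0.2879, 0.0238]
ee_rot: [-3.141, 0.001, -1.598]
force: [-0.1, 0.4, -0.5]
width: 0.0506
gripper_force: 0.0
t: 46.22
eef_pos: [0.499, 0.2902, 0.0899]
ee_rot: [-3.139, 0.003, -1.599]
force: [-0.8, -0.5, -0.8]
width: 0.0504
gripper_force: 0.0
t: 46.63
eef_pos: [0.4999, 0.2897, 0.0321]
ee_rot: [-3.141, 0.0, -1.599]
force: [0.6, 0.1, -0.2]
width: 0.0507
gripper_force: 0.0
t: 47.05
eef_pos: [0.4995, 0.2898, 0.0236]
ee_rot: [-3.141, 0.001, -1.599]
force: [-0.6, 0.6, -3.9]
width: 0.0399
gripper_force: 50.0
t: 47.47
eef_pos: [0.4983, 0.2888, 0.1538]
ee_rot: [3.14, -0.001, -1.599]
force: [0.7, 1.7, -4.5]
width: 0.0395
gripper_force: 50.0
['lift'] 47.88 M [ 0.106 -0.074  0.007] F [-0.05  0.46 -3.77] E [ 6.874 -0.062 -0.   ]
['hard-'] 49.13 M [ 0.158 -0.004  0.011] F [ 0.09 -0.22 -3.27] E [ 6.884e+00 -6.700e-02 -1.000e-03]
```

```bash

python3 -m crank '[{"dx":0,"dy":0.04,"dz":0,"twist":0,"grip":-1},{"dx":0,"dy":0.08,"dz":0,"twist":0,"grip":-1},{"dx":0,"dy":0.12,"dz":0,"twist":0,"grip":-1},{"dx":0,"dy":0.12,"dz":0,"twist":0,"grip":-1},{"dx":0,"dy":0.12,"dz":0,"twist":0,"grip":-1}]' 50 >/dev/null;python3 rd.py hard+
python3 -m crank '[{"dx":0,"dy":0,"dz":0,"twist":0,"grip":-1},{"dx":0,"dy":0,"dz":0,"twist":0,"grip":-1},{"dx":0,"dy":0,"dz":0,"twist":0,"grip":-1},{"dx":0,"dy":0,"dz":0,"twist":0,"grip":-1},{"dx":0,"dy":0,"dz":0,"twist":0,"grip":-1}]' 50 >/dev/null; python3 rd.py hard+
python3 -m crank '[{"dx":0,"dy":0.04,"dz":0,"twist":0,"grip":-1},{"dx":0,"dy":0.08,"dz":0,"twist":0,"grip":-1},{"dx":0,"dy":0.12,"dz":0,"twist":0,"grip":-1},{"dx":0,"dy":0.12,"dz":0,"twist":0,"grip":-1},{"dx":0,"dy":0.12,"dz":0,"twist":0,"grip":-1}]' 50 >/dev/null
python3 -m crank '[{"dx":0,"dy":-0.04,"dz":0,"twist":0,"grip":-1},{"dx":0,"dy":-0.08,"dz":0,"twist":0,"grip":-1},{"dx":0,"dy":-0.12,"dz":0,"twist":0,"grip":-1},{"dx":0,"dy":-0.12,"dz":0,"twist":0,"grip":-1},{"dx":0,"dy":-0.12,"dz":0,"twist":0,"grip":-1}]' 50 >/dev/null;python3 rd.py hard-
python3 -m crank '[{"dx":0,"dy":0,"dz":0,"twist":0,"grip":-1},{"dx":0,"dy":0,"dz":0,"twist":0,"grip":-1},{"dx":0,"dy":0,"dz":0,"twist":0,"grip":-1},{"dx":0,"dy":0,"dz":0,"twist":0,"grip":-1},{"dx":0,"dy":0,"dz":0,"twist":0,"grip":-1}]' 50 >/dev/null; python3 rd.py hard-
```

```text
['hard+'] 49.55 M [0.01  0.037 0.014] F [-1.04 -0.15 -4.66] E [ 7.306  0.132 -0.143]
['hard+'] 49.97 M [ 0.054 -0.025 -0.022] F [ 0.15 -0.8  -3.51] E [ 7.031e+00 -1.100e-02  2.000e-03]
['hard-'] 50.8 M [ 0.118 -0.106  0.012] F [ 0.02 -0.14 -2.8 ] E [ 6.783 -0.208  0.124]
['hard-'] 51.22 M [ 0.054 -0.134 -0.032] F [-0.49 -0.32 -4.48] E [ 7.094e+00 -7.800e-02 -1.000e-03]
```

At the same pose, the arrival direction changes the efforts by 0.09 Nm, which is about 59 mm of ball travel: the near case rattles. I'll carry it gently over the tray.

```bash

python3 -m crank '[{"dx":0.002,"dy":0.005,"dz":-0.003,"twist":0,"grip":-1},{"dx":0.006,"dy":0.014,"dz":-0.01,"twist":0,"grip":-1},{"dx":0.01,"dy":0.024,"dz":-0.018,"twist":0,"grip":-1},{"dx":0.015,"dy":0.034,"dz":-0.026,"twist":0,"grip":-1},{"dx":0.018,"dy":0.042,"dz":-0.032,"twist":0,"grip":-1}]' 50
python3 -m crank '[{"dx":0.002,"dy":0.005,"dz":-0.003,"twist":0,"grip":-1},{"dx":0.0035,"dy":0.008,"dz":-0.005,"twist":0,"grip":-1},{"dx":0.0035,"dy":0.008,"dz":-0.005,"twist":0,"grip":-1},{"dx":0.0035,"dy":0.008,"dz":-0.005,"twist":0,"grip":-1},{"dx":0.0035,"dy":0.008,"dz":-0.005,"twist":0,"grip":-1}]' 50
python3 -m crank '[{"dx":0,"dy":0,"dz":0,"twist":0,"grip":-1},{"dx":0,"dy":0,"dz":0,"twist":0,"grip":-1},{"dx":0,"dy":0,"dz":0,"twist":0,"grip":-1},{"dx":0,"dy":0,"dz":0,"twist":0,"grip":-1},{"dx":0,"dy":0,"dz":0,"twist":0,"grip":-1}]' 50
python3 - <<'E'
from h import *
save('scene','s9.png')
b=cv2.imread('pics/s9.png')[120:320,160:440]; cv2.imwrite('pics/s9c.png',cv2.convertScaleAbs(cv2.resize(b,(800,571),interpolation=2),alpha=1.4))
E
```

```text
t: 51.63
eef_pos: [0.5175, 0.4528, 0.119]
ee_rot: [3.141, -0.001, -1.598]
force: [0.2, -0.6, -5.4]
width: 0.0397
gripper_force: 50.0
t: 52.05
eef_pos: [0.5207, 0.4594, 0.1165]
ee_rot: [-3.141, 0.0, -1.599]
force: [-0.1, -0.6, -3.8]
width: 0.0397
gripper_force: 50.0
t: 52.47
eef_pos: [0.5207, 0.4595, 0.1163]
ee_rot: [-3.141, 0.0, -1.599]
force: [0.3, -0.4, -3.1]
width: 0.0394
gripper_force: 50.0
```

View pics/s9c.png

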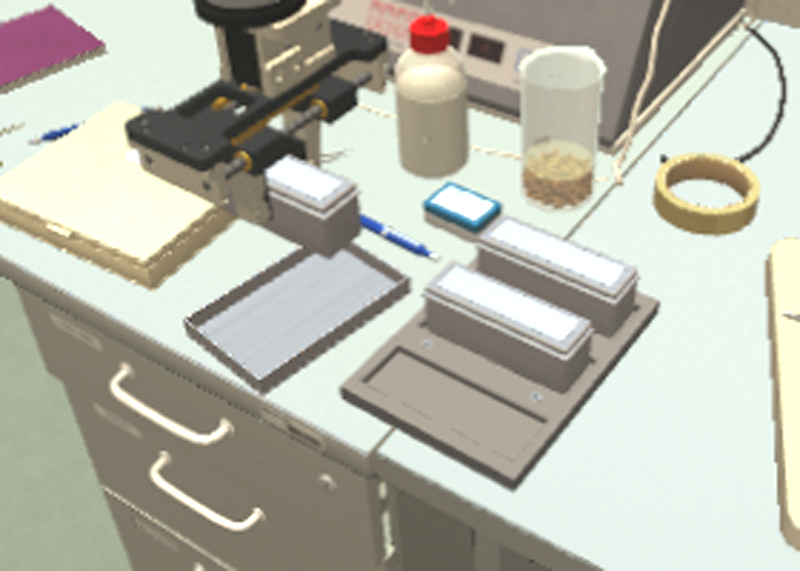

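The final view shows the held case level over the tray at (310,200). The mid and far cases are seated at (510,320) and (560,270) with their lids home. The tray, pen and box haven't moved.

```bash
python3 -c "
from station import arm
print(arm.job_done())"
```

```text
the job is handed in; nothing more can be done
None
```

The job is handed in: the proud lid (near case) was pressed home first, and the near case turned out to be the one that rattles, now held level about 10 cm above the tray floor at its middle, with the two quiet cases back in the block and all lids home.

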